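# Hang a sample can by its bail on the spring scale

## Task

Weigh the lidded sample can on the spring scale. First swing its wire bail up from where it lies flat until it stands upright, with the can still standing on the bench; then lift the can by one of the bail's black grips and hang it with the middle of the bail in the scale's hook, lowering it slowly (a few centimetres a second) until the scale bears its whole weight before you let go, so that the scale is neither jolted nor overloaded. Leave the can hanging still and free, and leave the other things on the bench where they are.

Things in the scene. Friction and masses are not known exactly. Their poses are not given: they have to be found in the camera images.
- can_mid (a point): Centre (half-way up) of the sample can: a closed, upright metal can with a blue band and pressed-in lid, 96 mm in diameter, 78 mm high, mass 0.15 to 0.57 kg with its unknown contents. Its axes: z up; the bail's two ears stand at its y sides, their hinge line runs along y, 61 mm above the can's underside (22 mm above this point), and at the start the bail lies level towards the can's -x side.
- bail (a joint): Angle of the can's wire bail about the hinge line through the ears, in rad: 0 lying level towards the can's -x side (a stop; it falls back there if let go), 1.571 upright above the can, 3.14 level on the +x side; it swings freely. The bail is a U of 5 mm wire, 112 mm wide, its straight top 92 mm from the hinge line; in the middle of the top the wire is bent outwards (up, when upright) into a 28 mm wide, 9 mm deep notch in which a hook seats.
- bail_mid (a point): Centre of the wire at the middle of the bail's top, in the bottom of its notch, 101 mm from the hinge line. Its axes: y along the bail's top, parallel to the hinge line; -x points from the hinge line outwards to the top.
- grip_a_mid (a point): Centre of one of the two black rubber grips on the straight top of the bail, the one 31 mm to the can's +y side of the middle: a sleeve 28 mm long and 10 mm in diameter, its length along the can's y, which turns freely on the wire, so that a hand holding it need not tilt when the bail swings. At the start 61 mm above the bench, with 44 mm between its axis and the can's wall.
- grip_b_mid (a point): Centre of the other black rubber grip, the same, 31 mm to the can's -y side of the middle.
- hook_seat (a point): Top of the steel rod at the lowest point of the scale's hook, where the bail's wire comes to lie. The hook's rod, 8 mm thick, comes out of the white housing of the scale along this point's -x (112 mm from the housing's front face to this point), dips 16 mm into the seat and turns up at its end. It is 264 mm above the bench with no load. Its axes: z up, -x out from the scale along the hook.
- hook_tip (a point): Top of the hook's upturned end, 18 mm farther out (-x of hook_seat) and 30 mm higher than the seat; the bail has to pass over it.
- load_arm (a joint): How far the hook with its arm has sunk in the slot of the scale, in m: 0 unloaded, growing by 13 mm for each newton on the hook (75 N/m, lightly damped), overloaded beyond 0.080, end stop at 0.088; the mechanism is delicate. The housing of the scale is 56 x 78 mm and 330 mm high with its knob, and stands on a grey foot 16 mm high that reaches out beneath the hook.
- tip_rack: Blue box of pipette tips, 62 x 92 x 50 mm, origin at the centre of its underside; to be left alone.
- beaker: Glass beaker, 73 x 77 x 94 mm, origin at the centre of its underside; to be left alone.
- bottle: White plastic bottle with a white cap, 62 mm in diameter, 121 mm high, origin at the centre of its underside; to be left alone.

How it is judged:
By the outcome, as a careful person would: the job done as asked, in the order asked, and still so for the second after the job is handed in, with the robot touching nothing.
It also fails if it takes over 67 s, if anything falls off the work surface, if the arm or the gripper's body presses on something with over 40 N, if the wrist force passes 120 N, or if a joint passes its speed limit or range.

## Robot

A 6-joint arm with a two-finger parallel gripper is mounted at the origin on a cart in front of the work surface, level with it; the furniture and walls round the work are solid. World frame = base frame: x ahead of the robot, y to its left, z up, the work surface at z = 0. Lengths are in m, angles in rad, forces in N, time in s.
With the tool pointing down it reaches from about 0.425 to 0.95 m from the base axis. Payload 3.5 kg.
Tool frame: the origin (TCP) lies at the very end of the fingers, on their centre line; the grasp point (between the pads) lies 19 mm behind it (ctrl.grip_point_offset is the distance from the TCP to the grasp point, in m); z points along the fingers, y is the line along which they close (so a half turn about z gives the same grasp; the last joint's range is limited). The gripper opens to 85 mm and grips with 20 to 120 N. Pads are 22 mm wide; open, the fingers measure 114 mm over their backs; the gripper's body (76 mm by 85 mm) begins 54 mm behind the grasp point. The pads swing forward as they close: fully open they stand 13 mm farther back than shut.
Start: joints at [-1.361, 0.286, 1.577, -0, 1.279, -0.15], TCP at [0.238, -0.632, 0.231] pointing down, gripper open.
Joint ranges: [-2.77, 2.77], [-0.9, 2.22], [0.21, 2.48], [-1.53, 4.67], [0.24, 2.81], [-2.84, 2.84]. Speed limits (rad/s): [2.79, 2.79, 3.14, 3.14, 3.14, 3.14].

## Interface

Orientations are given as a unit quaternion [x, y, z, w].
In Python, from plant import telemetry, vision, ctrl gives the robot as it stands.
- The arm moves only by the tool arm_command, never from a script. Its argument "series" is one flat list of numbers, 7 for each row, row after row: the shift along the tool's x, y, z in cm, then the turn, a rotation vector about the tool's x, y, z in degrees, then the closure, from 0 (fully open) to 1 (shut). A call has 1 to 10 rows; each row is the pose to reach, as a shift and turn from the pose commanded when the call began, along the tool's axes at that moment; what a row does not reach only later rows make up. A row lasts 1/12 s, in which the tool goes at most 41.7 mm and 7.16 degrees, less where a joint would pass 70% of its speed; a pose out of reach is approached as far as the arm can. A call with a gripper value outside its range is refused whole. The fingers move at their own pace and stop on an object; "force" is the grip in N (left out, the last holds). Time passes only in rows, so rows that repeat a pose let the fingers close. It gives the time, the measured TCP pose, the force, the opening and the grip force at its end, in the units of the state.
- telemetry.get_state(): the state, without advancing time (a new reading comes with each control period).
- vision.read_camera(name): name is "scene" or "top" or "wrist"; returns a dict with "color" (400x640x3 uint8, blue, green, red), "K" (3x3 intrinsics, pixels), "rvec" (rotation vector, rad) and "tvec" (3), from world to camera coordinates, as OpenCV has them; the wrist camera has in their place "T_tool_cam" (4x4, takes a point from camera to tool coordinates, whose origin is the TCP and whose axes are the flange's). Camera axes: x right, y down, z forward; pixel columns grow to the right and rows downward; lengths in m; the calibration is good to about 2 mm. A picture is of the moment at which its call begins: read the wrist's pose just before it. There is no depth.
- ctrl.sign_off(): hands the job in; it is judged then, once.
The state is a dict: "time": time; "qpos": joint angles; "dq": joint speeds; "joint_efforts": joint torques, N m; "eef_pos": TCP position; "tcp_rot": TCP orientation; "contact_force": force on the tool from outside, world axes, zero at the start; "wrist_torque": the same for the moment, N m; "opening": opening from 0.0 (shut) to 1.0 (fully open); "finger_force": force on a finger pad.
Only numpy, scipy, OpenCV 4.12 (cv2) and the standard library are available. Lean on these libraries where they do the work, as an engineer would, in place of code of your own. Each camera call takes 0.05 s, during which the arm holds its last target. There are 200 camera calls.

## Working session

There is one attempt and no reset: what is moved stays moved. The work goes in short steps, Python scripts to look and compute and a tool call to move; the robot and the scene stay as the last step left them, time stands still between calls to the robot, and variables do not carry over. Pictures are saved under pics/ and viewed, at most 10 in all, crops included, and the job is handed in when it is done.

Besides the shell and the picture viewer there is one more tool, called after "Request:" as a command line: name --argument value ..., lists and objects as JSON in quotes. arm_command: Moves the arm, as the interface text tells. Its arguments: {"type":"object","properties":{"series":{"type":"array","items":{"type":"number"}},"force":{"type":"number"}},"required":["series"]}

```bash
mkdir -p pics; ls; python3 - <<'E'
from plant import telemetry, vision, ctrl
import cv2,numpy as np
s=telemetry.get_state();print(s)
for n in("scene","top"):
    c=vision.read_camera(n);cv2.imwrite(f"pics/{n}0.png",c["color"]);print(n,c["K"].tolist(),c["rvec"],c["tvec"])
E
```

```text
pics
{'time': 0.0, 'qpos': array([-1.36100220e+00,  2.87207950e-01,  1.57820036e+00, -6.96521405e-06,
        1.27858058e+00, -1.49993896e-01]), 'dq': array([-0.00085115, -0.0010563 , -0.0003685 ,  0.00106002,  0.0015961 ,
       -0.00107678]), 'joint_efforts': array([ 5.23069994e-04, -4.05978942e+01, -2.92624694e+01, -1.37296870e-04,
        5.95402424e-03,  7.95672776e-06]), 'eef_pos': array([ 0.23754156, -0.63111377,  0.22990633]), 'tcp_rot': array([ 9.83861776e-01,  1.78926160e-01, -3.91507156e-05, -1.19747973e-03]), 'contact_force': array([-0.57499755, -0.64897459, -0.6298931 ]), 'wrist_torque': array([ 0.00789782, -0.00644059, -0.00152095]), 'finger_force': 0.0, 'opening': 1.0012220409319323}
scene [[515.4663090049381, 0.0, 307.74625613866243], [0.0, 515.4663090049381, 200.50491761865803], [0.0, 0.0, 1.0]] [ 1.86437511 -0.81534959  0.56501732] [-0.23205274  0.3887617   1.14220292]
top [[441.69029614580387, 0.0, 320.69586145313843], [0.0, 441.69029614580387, 199.29761941600088], [0.0, 0.0, 1.0]] [ 2.11021774 -2.16088591  0.21773926] [0.22581518 0.58062775 1.24644661]
```

View pics/scene0.png

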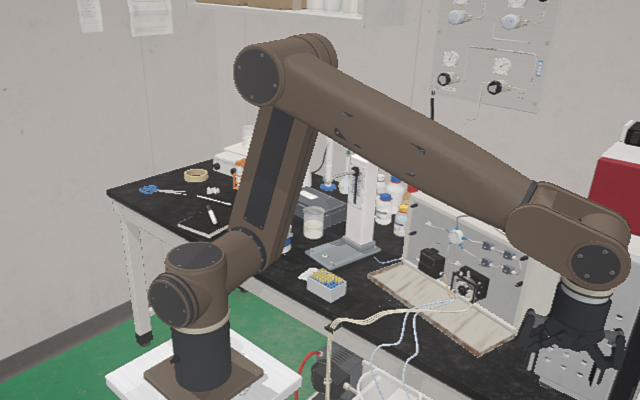

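View pics/top0.png

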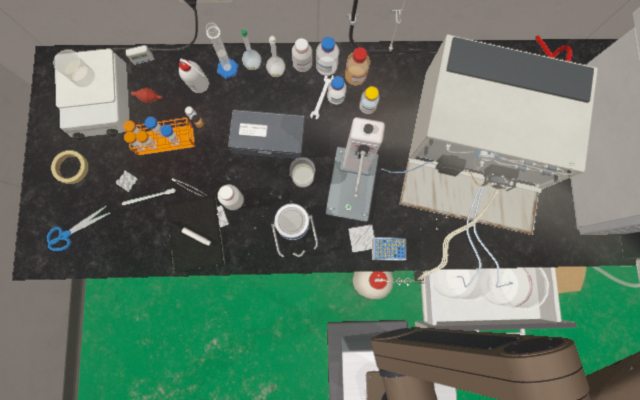

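The overhead view shows the can at about (292,222), its bail towards the robot with its top near (293,252). The scale is at (366,133), with its hook reaching down to about (357,195). I'll enlarge this area.

```bash
python3 - <<'E'
import cv2
i=cv2.imread("pics/top0.png")[110:270,215:415]
cv2.imwrite("pics/crop0.png",cv2.resize(i,None,fx=3.7,fy=3.7,interpolation=cv2.INTER_CUBIC))
E
```

```text
(no output)
```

View pics/crop0.png

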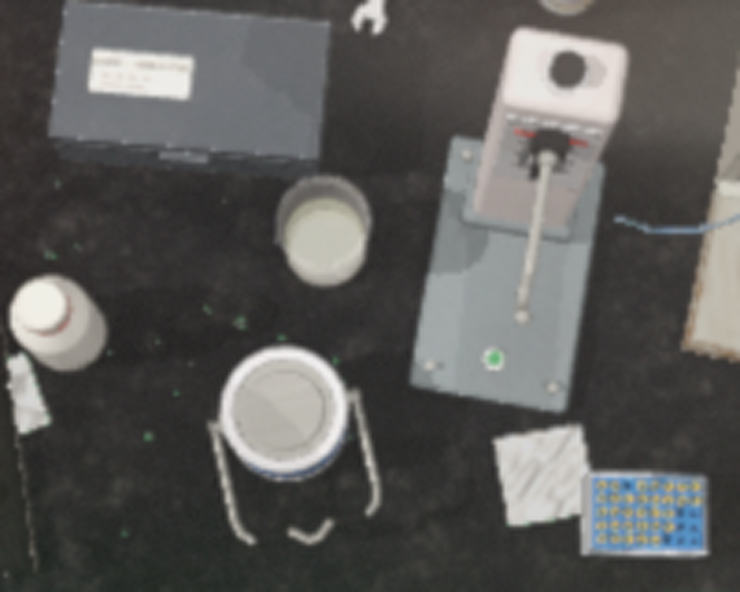

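```bash
cat >h.py <<'E'
from plant import telemetry, vision, ctrl
import cv2,numpy as np
from scipy.spatial.transform import Rotation as R
def ray(c,u,v):
    Rm=cv2.Rodrigues(np.array(c["rvec"]))[0];t=np.array(c["tvec"]).ravel()
    return -Rm.T@t, Rm.T@np.linalg.inv(c["K"])@[u,v,1]
def atz(c,u,v,z):
    o,d=ray(c,u,v);return o+d*(z-o[2])/d[2]
def proj(c,p): return cv2.projectPoints(np.array(p,float).reshape(-1,3),np.array(c["rvec"]),np.array(c["tvec"]),c["K"],None)[0][:,0]
def wcam(c):  # wrist camera -> world rvec/tvec, call right after state
    s=telemetry.get_state();T=np.eye(4);T[:3,:3]=R.from_quat(s["tcp_rot"]).as_matrix();T[:3,3]=s["eef_pos"]
    M=np.linalg.inv(T@c["T_tool_cam"]);c["rvec"]=cv2.Rodrigues(M[:3,:3])[0];c["tvec"]=M[:3,3];return c
E
python3 - <<'E'
from h import *
np.set_printoptions(precision=4,suppress=True)
c=vision.read_camera("top")
for n,u,v,z in [("lid",286,408,.078),("notch",310,537,.061),("hingeL",213,425,.061),("hingeR",355,393,.061),("gripL",271,537,.061),("gripR",350,516,.061),("tip",521,316,.294),("rod0",547,158,.28),("foot_a",412,383,.016),("foot_b",565,410,.016),("foot_c",450,138,.016),("rack",645,515,.05),("rackTL",588,475,.05),("rackBL",583,553,.05),("beaker",325,240,.05),("bottlecap",42,303,.121),("hs1",505,102,.3),("hs2",605,118,.3)]:
    print(n,atz(c,u/3.7+215-.4,v/3.7+110-.4,z))
w=vision.read_camera("wrist");print(w["T_tool_cam"],w["K"])
E
```

```text
lid [0.5231 0.2961 0.078 ]
notch [0.425  0.2798 0.061 ]
hingeL [0.5134 0.3537 0.061 ]
hingeR [0.536  0.2428 0.061 ]
gripL [0.4257 0.3097 0.061 ]
gripR [0.4404 0.2487 0.061 ]
tip [0.5497 0.1347 0.294 ]
rod0 [0.6591 0.1117 0.28  ]
foot_a [0.5497 0.1965 0.016 ]
foot_b [0.5248 0.0731 0.016 ]
foot_c [0.7556 0.159  0.016 ]
rack [0.4364 0.0186 0.05  ]
rackTL [0.4686 0.0617 0.05  ]
rackBL [0.4081 0.0685 0.05  ]
beaker [0.6621 0.2642 0.05  ]
bottlecap [0.6007 0.4758 0.121 ]
hs1 [0.6919 0.1402 0.3   ]
hs2 [0.6797 0.0749 0.3   ]
[[ 0.0007 -0.9581 -0.2865  0.0739]
 [ 1.      0.0005  0.0009  0.0001]
 [-0.0007 -0.2865  0.9581 -0.1418]
 [ 0.      0.      0.      1.    ]] [[343.7816   0.     323.4151]
 [  0.     343.7816 196.0839]
 [  0.       0.       1.    ]]
```

```bash
cat >>h.py <<'E'
def rel(pos,yang,start=None):
    """shift cm, rotvec deg (tool axes) to TCP pos with tool down and tool y at world heading yang deg; start=(pos,yang) commanded or None=measured"""
    rot=lambda a:R.from_euler('z',a+90,degrees=True)*R.from_quat([1,0,0,0])
    if start is None: s=telemetry.get_state();p0,R0=s["eef_pos"],R.from_quat(s["tcp_rot"])
    else: p0,R0=np.array(start[0]),rot(start[1])
    return np.round(R0.inv().apply(np.array(pos)-p0)*100,2),np.round((R0.inv()*rot(yang)).as_rotvec(degrees=True),1)
E
python3 - <<'E'
from h import *
print(telemetry.get_state()["eef_pos"])
print(*rel([.40,-.25,.36],-30)); print(*rel([.42,.22,.30],11.5,([.40,-.25,.36],-30)))
print(*rel([.42,.22,.30],11.5))
E
```

```text
[ 0.23758508 -0.63136491  0.23044447]
[ 28.63 -30.   -12.91] [ -0.1  -0.  -39.4]
[ 41.7  -21.77   6.  ] [  0.    0.  -41.5]
[ 47.05 -73.27  -6.84] [ -0.1  -0.1 -80.9]
```

Request:
arm_command --series '[7, -7.5, -3.2, 0, 0, -7, 0, 14, -15, -6.5, 0, 0, -14, 0, 21, -22, -9.7, 0, 0, -21, 0, 28.6, -30, -12.9, 0, 0, -28, 0, 28.6, -30, -12.9, 0, 0, -35, 0, 28.6, -30, -12.9, 0, 0, -39.4, 0, 28.6, -30, -12.9, 0, 0, -39.4, 0, 28.6, -30, -12.9, 0, 0, -39.4, 0, 28.6, -30, -12.9, 0, 0, -39.4, 0, 28.6, -30, -12.9, 0, 0, -39.4, 0]'

```text
time: 1.03
eef_pos: [0.3934, -0.2636, 0.3557]
tcp_rot: [0.866, 0.5, 0.0, 0.0]
contact_force: [1.7, -0.2, -0.4]
opening: 0.998
finger_force: 0.0
```

Request:
arm_command --series '[41.7, -21.8, 6, 0, 0, -41.5, 0.6, 41.7, -21.8, 6, 0, 0, -41.5, 0.6, 41.7, -21.8, 6, 0, 0, -41.5, 0.6, 41.7, -21.8, 6, 0, 0, -41.5, 0.6, 41.7, -21.8, 6, 0, 0, -41.5, 0.6, 41.7, -21.8, 6, 0, 0, -41.5, 0.6, 41.7, -21.8, 6, 0, 0, -41.5, 0.6, 41.7, -21.8, 6, 0, 0, -41.5, 0.6, 41.7, -21.8, 6, 0, 0, -41.5, 0.6, 41.7, -21.8, 6, 0, 0, -41.5, 0.6]' --force 30

```text
time: 1.87
eef_pos: [0.4098, 0.1495, 0.3025]
tcp_rot: [0.633, 0.775, 0.0, 0.0]
contact_force: [0.8, -0.1, 0.2]
opening: 0.401
finger_force: 0.0
```

Request:
arm_command --series '[0, 0, 0, 0, 0, 0, 0.6, 0, 0, 0, 0, 0, 0, 0.6, 0, 0, 0, 0, 0, 0, 0.6, 0, 0, 0, 0, 0, 0, 0.6]'

```text
time: 2.2
eef_pos: [0.4106, 0.1464, 0.3026]
tcp_rot: [0.633, 0.774, -0.0, 0.0]
contact_force: [-1.0, -1.3, 0.3]
opening: 0.4
finger_force: 0.0
```

```bash
python3 - <<'E'
from h import *
s=telemetry.get_state();print(s["eef_pos"],s["tcp_rot"],s["opening"],s["qpos"])
c=wcam(vision.read_camera("wrist"));cv2.imwrite("pics/w1.png",c["color"]);np.savez("w1.npz",**{k:c[k] for k in("K","rvec","tvec")})
print(proj(c,[[.5231,.2961,.078],[.425,.2798,.061],[.4407,.2494,.061],[.4283,.310,.061],[.5497,.1347,.294]]))
E
```

```text
[0.41062296 0.14640649 0.30263696] [ 6.33242208e-01  7.73953641e-01 -2.45947720e-05  2.57116445e-04] 0.3995274985941213 [ 1.09161249e-01 -3.17532848e-01  2.04418486e+00 -4.06452299e-04
  1.41461562e+00 -9.01014271e-02]
[[465.21732479  37.7490167 ]
 [361.85963341  36.63214648]
 [369.77878136  70.82696405]
 [372.01813921   4.99118079]
 [582.57752603 320.41835728]]
```

View pics/w1.png

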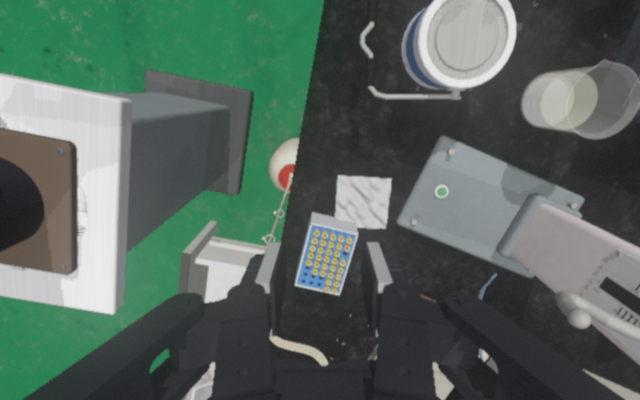

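The wrist view shows the notch at (363,38), the right corner of the bail at (370,92) and the lid at (465,38), all agreeing with the overhead estimates. Next I move above grip_b.

```bash
python3 - <<'E'
from h import *
print(*rel([.441,.249,.15],11.5))
E
```

```text
[ 9.49  4.99 15.27] [ 0.   0.  -0.1]
```

Request:
arm_command --series '[3, 1.7, 2, 0, 0, 0, 0.6, 6, 3.4, 5, 0, 0, 0, 0.6, 9.5, 5, 8, 0, 0, 0, 0.6, 9.5, 5, 11, 0, 0, 0, 0.6, 9.5, 5, 13.5, 0, 0, 0, 0.6, 9.5, 5, 15.3, 0, 0, 0, 0.6, 9.5, 5, 15.3, 0, 0, 0, 0.6, 9.5, 5, 15.3, 0, 0, 0, 0.6, 9.5, 5, 15.3, 0, 0, 0, 0.6]'

```text
time: 3.0
eef_pos: [0.442, 0.2498, 0.1513]
tcp_rot: [0.633, 0.774, 0.001, 0.001]
contact_force: [-0.1, 0.1, 0.5]
opening: 0.405
finger_force: 0.0
```

```bash
python3 - <<'E'
from h import *
s=telemetry.get_state();print(s["eef_pos"],s["tcp_rot"])
c=wcam(vision.read_camera("wrist"));cv2.imwrite("pics/w2.png",c["color"]);np.savez("w2.npz",**{k:c[k] for k in("K","rvec","tvec")})
print(proj(c,[[.5231,.2961,.078],[.425,.2798,.061],[.4407,.2494,.061],[.4283,.310,.061]]))
E
```

```text
[0.44198303 0.2497738  0.15125752] [0.63342648 0.77380156 0.00118935 0.00079182]
[[459.89939474 164.9964344 ]
 [305.37988101 155.06505044]
 [319.25910008 201.08772491]
 [318.7552443  111.40022557]]
```

View pics/w2.png

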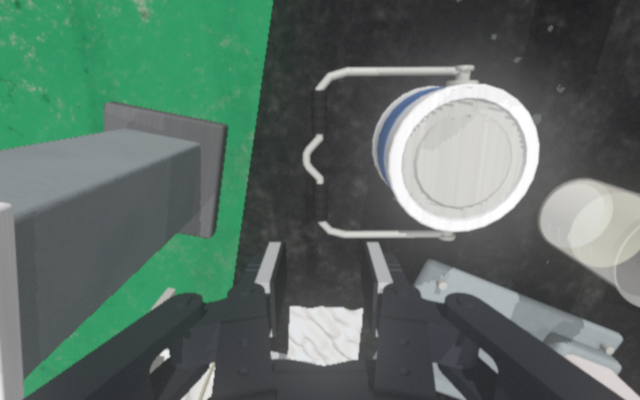

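Both grips show clearly, grip_b centred at (320,202) and grip_a at (319,112), with the notch at (307,158). That matches the predictions within 2–3 px, and the bail is square to the tool.

```bash
python3 - <<'E'
from h import *
np.set_printoptions(precision=4,suppress=True)
c=dict(np.load("w2.npz"))
for u,v,z in [(307,158,.061),(320.5,202,.061),(318.5,112,.061),(463,73,.061),(448,236,.061),(466,157,.078)]: print(atz(c,u,v,z))
print(*rel([.441,.249,.042],11.5))
E
```

```text
[0.4265 0.278  0.061 ]
[0.4417 0.2489 0.061 ]
[0.4282 0.3096 0.061 ]
[0.514  0.3517 0.061 ]
[0.5384 0.2417 0.061 ]
[0.5253 0.3018 0.078 ]
[-0.09 -0.18 10.98] [ 0.2 -0.  -0.1]
```

Request:
arm_command --series '[-0.1, -0.1, 2, 0, 0, -0.5, 0.6, -0.1, -0.1, 5, 0, 0, -0.5, 0.6, -0.1, -0.1, 8, 0, 0, -0.5, 0.6, -0.1, -0.1, 10, 0, 0, -0.5, 0.6, -0.1, -0.1, 10.9, 0, 0, -0.5, 0.6, -0.1, -0.1, 10.9, 0, 0, -0.5, 0.6, -0.1, -0.1, 10.9, 0, 0, -0.5, 0.6]'

```text
time: 3.63
eef_pos: [0.441, 0.2495, 0.042]
tcp_rot: [0.629, 0.777, 0.001, 0.001]
contact_force: [-0.5, 0.8, 0.6]
opening: 0.401
finger_force: 0.0
```

Request:
arm_command --series '[0, 0, 0, 0, 0, 0, 0.75, 0, 0, 0, 0, 0, 0, 0.85, 0, 0, 0, 0, 0, 0, 0.95, 0, 0, 0, 0, 0, 0, 1, 0, 0, 0, 0, 0, 0, 1, 0, 0, 0, 0, 0, 0, 1]' --force 50

```text
time: 4.13
eef_pos: [0.4396, 0.2492, 0.0411]
tcp_rot: [0.629, 0.777, -0.0, 0.0]
contact_force: [-2.4, -1.8, 4.7]
opening: 0.098
finger_force: 48.9
```

```bash
python3 - <<'E'
from h import *
s=telemetry.get_state();print({k:np.round(s[k],4) for k in("time","eef_pos","tcp_rot","contact_force","wrist_torque","opening","finger_force")})
E
```

```text
{'time': np.float64(4.1333), 'eef_pos': array([0.4396, 0.2492, 0.0411]), 'tcp_rot': array([ 6.291e-01,  7.773e-01, -2.000e-04,  0.000e+00]), 'contact_force': array([-2.3829, -1.751 ,  4.6798]), 'wrist_torque': array([-0.2514,  0.452 , -0.0271]), 'opening': np.float64(0.0985), 'finger_force': np.float64(48.945)}
```

Request:
arm_command --series '[0, 0.03, -0.72, 0, 0, 0, 1, 0, 0.11, -1.44, 0, 0, 0, 1, 0, 0.25, -2.15, 0, 0, 0, 1, 0, 0.45, -2.84, 0, 0, 0, 1, 0, 0.7, -3.52, 0, 0, 0, 1, 0, 1.0, -4.18, 0, 0, 0, 1, 0, 1.36, -4.81, 0, 0, 0, 1, 0, 1.76, -5.41, 0, 0, 0, 1, 0, 2.2, -5.97, 0, 0, 0, 1, 0, 2.69, -6.51, 0, 0, 0, 1]'

```text
time: 4.97
eef_pos: [0.4664, 0.255, 0.1064]
tcp_rot: [0.629, 0.777, -0.0, -0.0]
contact_force: [-2.9, -0.7, 1.1]
opening: 0.096
finger_force: 49.1
```

Request:
arm_command --series '[0, 0.54, -0.49, 0, 0, 0, 1, 0, 1.1, -0.93, 0, 0, 0, 1, 0, 1.7, -1.33, 0, 0, 0, 1, 0, 2.33, -1.69, 0, 0, 0, 1, 0, 2.99, -1.99, 0, 0, 0, 1, 0, 3.67, -2.24, 0, 0, 0, 1, 0, 4.36, -2.44, 0, 0, 0, 1, 0, 5.07, -2.58, 0, 0, 0, 1, 0, 5.79, -2.66, 0, 0, 0, 1, 0, 6.4, -2.69, 0, 0, 0, 1]'

```text
time: 5.8
eef_pos: [0.5295, 0.2684, 0.1323]
tcp_rot: [0.629, 0.777, 0.0, 0.0]
contact_force: [-0.6, -0.0, 0.7]
opening: 0.095
finger_force: 48.8
```

```bash
python3 - <<'E'
from h import *
np.set_printoptions(precision=4,suppress=True)
s=telemetry.get_state();print({k:np.round(s[k],3) for k in("time","eef_pos","tcp_rot","contact_force","wrist_torque","opening","finger_force")})
c=wcam(vision.read_camera("wrist"));t=vision.read_camera("top")
a=c["color"][:,:];b=cv2.resize(t["color"][170:280,215:391],(640,400),interpolation=cv2.INTER_CUBIC)
cv2.imwrite("pics/w3.png",cv2.resize(np.vstack([a,b]),(480,600)))
print(proj(c,[[.526,.2967,.078]]))
E
```

```text
{'time': np.float64(5.8), 'eef_pos': array([0.53 , 0.268, 0.132]), 'tcp_rot': array([0.629, 0.777, 0.   , 0.   ]), 'contact_force': array([-0.645, -0.004,  0.663]), 'wrist_torque': array([0.016, 0.05 , 0.039]), 'opening': np.float64(0.095), 'finger_force': np.float64(48.838)}
[[324.134  172.5395]]
```

View pics/w3.png

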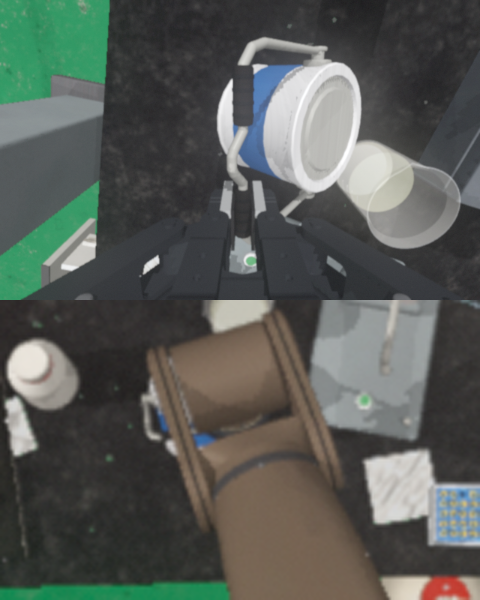

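The can looks tilted: its lid is at (325,130) in this half-size view and faces +x, where an upright can would show it near (243,129). I'll fit the bail and can angles to this view before moving.

```bash
python3 - <<'E'
from h import *
np.set_printoptions(precision=1,suppress=True)
s=telemetry.get_state();c=wcam(vision.read_camera("wrist"));cv2.imwrite("pics/w3full.png",c["color"])
g=s["eef_pos"]+[0,0,.019]; yw=np.radians(12);ex=np.array([np.cos(yw),np.sin(yw),0]);ey=np.array([-np.sin(yw),np.cos(yw),0]);ez=np.array([0,0,1.])
mid=g+.031*ey
for al in range(0,100,15):   # bail direction elevation; hinge = top - .092*dir
    d=-ex*np.cos(np.radians(al))+ez*np.sin(np.radians(al))
    h=mid-.092*d
    print(al,"hinge z %.3f"%h[2],"earA",proj(c,h+.056*ey)[0]*.75,"cornerA",proj(c,mid+.056*ey)[0]*.75,end=" ")
    for ph in (0,30,60,90):
        up=ez*np.cos(np.radians(ph))+ex*np.sin(np.radians(ph))
        print(ph,"lid",proj(c,h+.017*up)[0]*.75,"bot",proj(c,h-.061*up)[0]*.75,end=";")
    print()
E
```

```text
0 hinge z 0.151 earA [451.3  36.8] cornerA [242.1  36.6] 0 lid [451.5 169.8] bot [368.5 130.1];30 lid [466.6 168. ] bot [330.3 132.7];60 lid [468.8 163.2] bot [305.8 141.1];90 lid [459.1 157.3] bot [303.8 157.2];
15 hinge z 0.128 earA [410.4  42.3] cornerA [242.1  36.6] 0 lid [410.6 153.1] bot [351.  123.5];30 lid [423.8 151.8] bot [316.5 125.6];60 lid [427.4 148.4] bot [293.4 132.1];90 lid [421.4 144.2] bot [289.4 144.1];
30 hinge z 0.105 earA [372.7  46. ] cornerA [242.1  36.6] 0 lid [372.8 141.8] bot [330.9 118.6];30 lid [384.8 140.8] bot [298.9 120.3];60 lid [389.4 138.3] bot [276.4 125.6];90 lid [385.9 135.1] bot [270. 135.];
45 hinge z 0.086 earA [337.7  48.5] cornerA [242.1  36.6] 0 lid [337.8 134.3] bot [309.4 115. ];30 lid [349.  133.5] bot [279.1 116.5];60 lid [354.2 131.5] bot [256.6 121. ];90 lid [352.6 128.8] bot [247.7 128.8];
60 hinge z 0.072 earA [304.8  50. ] cornerA [242.1  36.6] 0 lid [304.8 129.5] bot [287.3 112.6];30 lid [315.6 128.8] bot [258.  113.9];60 lid [321.5 127.1] bot [234.9 117.9];90 lid [321.2 124.8] bot [223.5 124.7];
75 hinge z 0.062 earA [273.3  50.9] cornerA [242.1  36.6] 0 lid [273.2 126.8] bot [264.9 111.2];30 lid [283.8 126.2] bot [235.9 112.4];60 lid [290.4 124.6] bot [211.7 116.2];90 lid [291.3 122.5] bot [197.6 122.5];
90 hinge z 0.059 earA [242.3  51.1] cornerA [242.1  36.6] 0 lid [242.3 126. ] bot [242.4 110.8];30 lid [253.1 125.4] bot [213.1 111.9];60 lid [260.4 123.8] bot [187.2 115.6];90 lid [262.5 121.8] bot [170.1 121.7];
```

View pics/w3full.png

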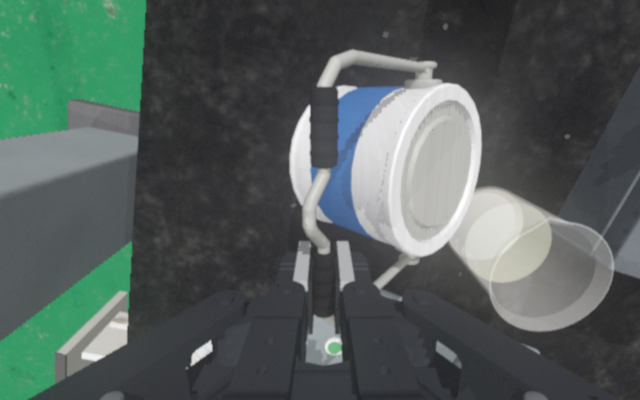

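```bash
python3 - <<'E'
from h import *
s=telemetry.get_state();print({k:np.round(s[k],3) for k in("time","eef_pos","contact_force","wrist_torque","opening","finger_force")})
E
```

```text
{'time': np.float64(5.95), 'eef_pos': array([0.529, 0.268, 0.132]), 'contact_force': array([-0.443, -0.666, -0.647]), 'wrist_torque': array([-0.039,  0.051,  0.034]), 'opening': np.float64(0.093), 'finger_force': np.float64(48.857)}
```

The bail sits at about 50° and the can is tipped about 40° onto its far edge, so the bail did not turn in the grip and the can rotated with it. I'll retrace the arc to set it back down, saving frames on the way.

Request:
arm_command --series '[0, -0.6, 0.03, 0, 0, 0, 1, 0, -1.3, 0.11, 0, 0, 0, 1, 0, -2.0, 0.25, 0, 0, 0, 1, 0, -2.7, 0.45, 0, 0, 0, 1, 0, -3.4, 0.7, 0, 0, 0, 1, 0, -4.07, 1.0, 0, 0, 0, 1, 0, -4.7, 1.36, 0, 0, 0, 1, 0, -5.3, 1.76, 0, 0, 0, 1, 0, -5.86, 2.2, 0, 0, 0, 1, 0, -6.4, 2.69, 0, 0, 0, 1]'

```text
time: 6.78
eef_pos: [0.4651, 0.2546, 0.1053]
tcp_rot: [0.629, 0.777, -0.0, -0.0]
contact_force: [-3.7, -1.8, 2.5]
opening: 0.095
finger_force: 49.2
```

```bash
python3 - <<'E'
from h import *
s=telemetry.get_state();print({k:np.round(s[k],3) for k in("time","eef_pos","contact_force","wrist_torque","opening","finger_force")})
cv2.imwrite("pics/w4.png",vision.read_camera("wrist")["color"])
E
```

```text
{'time': np.float64(6.783), 'eef_pos': array([0.465, 0.255, 0.105]), 'contact_force': array([-3.708, -1.842,  2.545]), 'wrist_torque': array([-0.298,  0.553,  0.078]), 'opening': np.float64(0.095), 'finger_force': np.float64(49.224)}
```

Request:
arm_command --series '[0, -0.49, 0.54, 0, 0, 0, 1, 0, -0.93, 1.1, 0, 0, 0, 1, 0, -1.33, 1.7, 0, 0, 0, 1, 0, -1.69, 2.33, 0, 0, 0, 1, 0, -1.99, 2.99, 0, 0, 0, 1, 0, -2.24, 3.67, 0, 0, 0, 1, 0, -2.44, 4.36, 0, 0, 0, 1, 0, -2.58, 5.07, 0, 0, 0, 1, 0, -2.66, 5.79, 0, 0, 0, 1, 0, -2.69, 6.3, 0, 0, 0, 1]'

```text
time: 7.67
eef_pos: [0.4393, 0.2491, 0.0417]
tcp_rot: [0.629, 0.777, -0.0, -0.0]
contact_force: [-4.8, -5.4, 10.6]
opening: 0.096
finger_force: 50.3
```

```bash
python3 - <<'E'
from h import *
s=telemetry.get_state();print({k:np.round(s[k],3) for k in("time","eef_pos","contact_force","wrist_torque","opening","finger_force")})
c=wcam(vision.read_camera("wrist"));t=vision.read_camera("top");np.savez("w5.npz",**{k:c[k] for k in("K","rvec","tvec")})
b=cv2.resize(t["color"][150:270,215:407],(400,250))
z=lambda i:cv2.resize(i,(400,250))
cv2.imwrite("pics/m5.png",np.vstack([np.hstack([z(cv2.imread("pics/w4.png")),b]),cv2.resize(c["color"],(800,500))[:350]]))
E
```

```text
{'time': np.float64(7.667), 'eef_pos': array([0.439, 0.249, 0.042]), 'contact_force': array([-4.78 , -5.386, 10.643]), 'wrist_torque': array([-0.664,  0.956,  0.01 ]), 'opening': np.float64(0.096), 'finger_force': np.float64(50.334)}
```

View pics/m5.png

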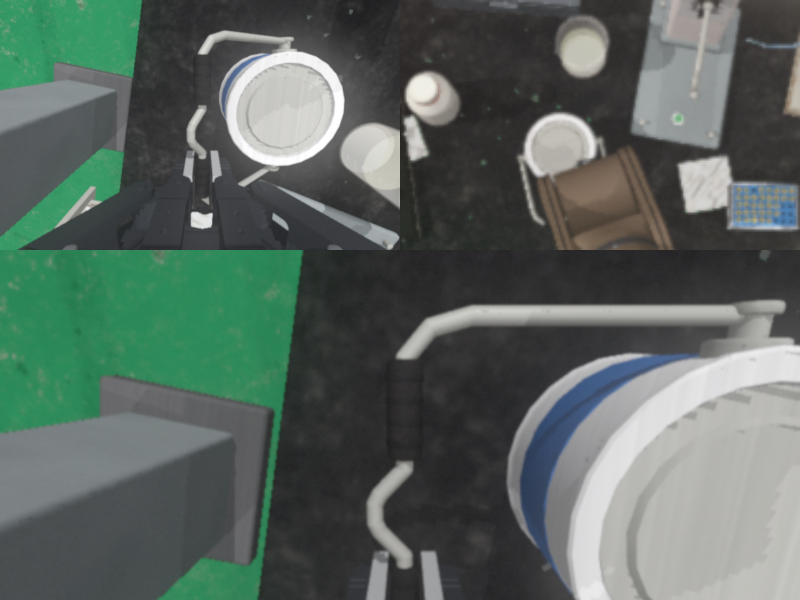

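```bash
python3 - <<'E'
from h import *
np.set_printoptions(precision=4,suppress=True)
c=dict(np.load("w5.npz"));s=telemetry.get_state()
Rt=R.from_quat(s["tcp_rot"])
for n,u,v in [("gripa",324,127),("gripa lo",324,87),("gripa hi",324,166),("notch",300,204),("notch far end",324,250),("earA",606,50),("leg",470,52),("corner",340,58)]:
    p=atz(c,u,v,.061);print(n,p,Rt.inv().apply(p-s["eef_pos"])*1000)
i=cv2.imread("pics/m5.png")
E
```

```text
gripa [0.4264 0.3092 0.061 ] [ 61.5078   0.4798 -19.5168]
gripa lo [0.4236 0.3222 0.061 ] [ 74.8006   0.4617 -19.5207]
gripa hi [0.4293 0.2957 0.061 ] [ 47.6747   0.4986 -19.5127]
notch [0.4235 0.2797 0.061 ] [ 33.2595  -8.4192 -19.4813]
notch far end [0.4362 0.2633 0.061 ] [ 14.5158   0.5436 -19.503 ]
earA [0.5112 0.3527 0.061 ] [ 86.3907  92.5279 -19.8037]
leg [0.4681 0.3429 0.061 ] [ 85.7702  48.2828 -19.6692]
corner [0.4268 0.3322 0.061 ] [ 83.9211   5.7255 -19.5394]
```

The can is standing again in its old place: the hinge is 92 mm ahead of the grip and grip_a is within 1 mm of where it should be. The jam explains itself: near 45° the grip, the hinge and the can's far bottom edge are in line, and I was pushing inwards (x force −3.7 N), so the can tipped. I'll regrip softly and swing on a slightly larger radius, which keeps the bail in light tension.

Request:
arm_command --series '[0, 0, 0, 0, 0, 0, 0.75, 0, 0, 0, 0, 0, 0, 0.75, 0, -0.1, -0.05, 0, 0, 0, 0.75, 0, -0.1, -0.05, 0, 0, 0, 0.75]' --force 20

```text
time: 8.1
eef_pos: [0.4388, 0.2492, 0.0434]
tcp_rot: [0.629, 0.777, 0.0, 0.0]
contact_force: [-0.2, 0.6, 0.3]
opening: 0.248
finger_force: 0.0
```

Request:
arm_command --series '[0, 0, 0, 0, 0, 0, 0.85, 0, 0, 0, 0, 0, 0, 0.9, 0, 0, 0, 0, 0, 0, 1, 0, 0, 0, 0, 0, 0, 1]' --force 20

```text
time: 8.43
eef_pos: [0.439, 0.2491, 0.0434]
tcp_rot: [0.629, 0.777, 0.0, 0.0]
contact_force: [-0.3, -0.2, 0.3]
opening: 0.105
finger_force: 19.5
```

Request:
arm_command --series '[0, -0.02, -0.73, 0, 0, 0, 1, 0, 0.01, -1.45, 0, 0, 0, 1, 0, 0.1, -2.17, 0, 0, 0, 1, 0, 0.25, -2.87, 0, 0, 0, 1, 0, 0.5, -3.56, 0, 0, 0, 1, 0, 0.8, -4.22, 0, 0, 0, 1, 0, 1.16, -4.86, 0, 0, 0, 1, 0, 1.56, -5.47, 0, 0, 0, 1, 0, 2.0, -6.04, 0, 0, 0, 1, 0, 2.2, -6.3, 0, 0, 0, 1]'

```text
time: 9.27
eef_pos: [0.4613, 0.2539, 0.1072]
tcp_rot: [0.629, 0.777, 0.001, 0.0]
contact_force: [0.1, -0.0, -0.1]
opening: 0.106
finger_force: 19.5
```

```bash
python3 - <<'E'
from h import *
s=telemetry.get_state();print({k:np.round(s[k],3) for k in("time","eef_pos","contact_force","wrist_torque","opening","finger_force")})
cv2.imwrite("pics/w6.png",vision.read_camera("wrist")["color"])
E
```

```text
{'time': np.float64(9.267), 'eef_pos': array([0.461, 0.254, 0.107]), 'contact_force': array([ 0.095, -0.031, -0.083]), 'wrist_torque': array([-0.06 , -0.071, -0.066]), 'opening': np.float64(0.106), 'finger_force': np.float64(19.482)}
```

Request:
arm_command --series '[0, 0.53, -0.49, 0, 0, 0, 1, 0, 1.14, -1.01, 0, 0, 0, 1, 0, 1.79, -1.48, 0, 0, 0, 1, 0, 2.48, -1.89, 0, 0, 0, 1, 0, 3.21, -2.24, 0, 0, 0, 1, 0, 3.96, -2.52, 0, 0, 0, 1, 0, 4.73, -2.73, 0, 0, 0, 1, 0, 5.36, -2.83, 0, 0, 0, 1, 0, 6.0, -2.88, 0, 0, 0, 1, 0, 6.7, -2.9, 0, 0, 0, 1]'

```text
time: 10.15
eef_pos: [0.5271, 0.2675, 0.1359]
tcp_rot: [0.629, 0.777, 0.0, 0.001]
contact_force: [1.1, -2.1, 2.9]
opening: 0.105
finger_force: 19.8
```

Request:
arm_command --series '[0, 0, 0, 0, 0, 0, 1, 0, 0, 0, 0, 0, 0, 1]'

```text
time: 10.32
eef_pos: [0.5268, 0.2674, 0.1358]
tcp_rot: [0.629, 0.777, 0.0, 0.001]
contact_force: [0.5, -3.3, 4.5]
opening: 0.112
finger_force: 20.1
```

```bash
python3 - <<'E'
from h import *
np.set_printoptions(precision=3,suppress=True)
s=telemetry.get_state();print({k:np.round(s[k],3) for k in("time","eef_pos","contact_force","wrist_torque","opening","finger_force")})
c=wcam(vision.read_camera("wrist"));t=vision.read_camera("top");np.savez("w7.npz",**{k:c[k] for k in("K","rvec","tvec")})
b=cv2.resize(t["color"][150:270,215:407],(400,250))
z=lambda i:cv2.resize(i,(400,250))
cv2.imwrite("pics/m7.png",np.vstack([np.hstack([z(cv2.imread("pics/w6.png")),b]),cv2.resize(c["color"],(800,500))[:350]]))
E
```

```text
{'time': np.float64(10.317), 'eef_pos': array([0.527, 0.267, 0.136]), 'contact_force': array([ 0.516, -3.293,  4.515]), 'wrist_torque': array([-0.508, -0.103, -0.059]), 'opening': np.float64(0.112), 'finger_force': np.float64(20.09)}
```

View pics/m7.png

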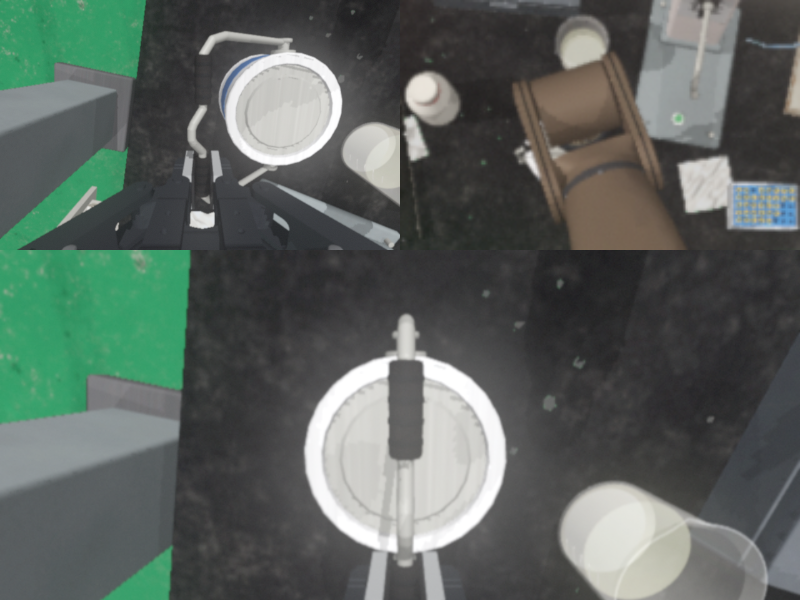

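The bail now stands upright over a level, standing can: in the lower panel the bail and the lid are both centred at x≈405. Next I grip harder and lift.

Request:
arm_command --series '[0, 0, -0.1, 0, 0, 0, 1, 0, 0, -0.1, 0, 0, 0, 1, 0, 0, -0.1, 0, 0, 0, 1, 0, 0, -0.3, 0, 0, 0, 1, 0, 0, -0.6, 0, 0, 0, 1, 0, 0, -1.0, 0, 0, 0, 1, 0, 0, -1.5, 0, 0, 0, 1, 0, 0, -2.0, 0, 0, 0, 1, 0, 0, -2.4, 0, 0, 0, 1, 0, 0, -2.6, 0, 0, 0, 1]' --force 110

```text
time: 11.25
eef_pos: [0.5261, 0.2678, 0.1621]
tcp_rot: [0.629, 0.777, 0.001, 0.0]
contact_force: [-0.3, 0.1, -1.8]
opening: 0.071
finger_force: 107.5
```

```bash
python3 - <<'E'
from h import *
s=telemetry.get_state();print({k:np.round(s[k],3) for k in("time","eef_pos","contact_force","wrist_torque","opening","finger_force")})
print(*rel([.498,.113,.29],-11))
E
```

```text
{'time': np.float64(11.25), 'eef_pos': array([0.526, 0.268, 0.162]), 'contact_force': array([-0.285,  0.128, -1.773]), 'wrist_torque': array([-0.036, -0.014, -0.039]), 'opening': np.float64(0.071), 'finger_force': np.float64(107.489)}
[-14.55  -5.95 -12.8 ] [ 0.1 -0.  23. ]
```

Request:
arm_command --series '[0, 0, -0.5, 0, 0, 0, 1, 0, 0, -1.5, 0, 0, 0, 1, 0, 0, -2.8, 0, 0, 0, 1, 0, 0, -4.2, 0, 0, 0, 1, 0, 0, -5.8, 0, 0, 0, 1, 0, 0, -7.4, 0, 0, 0, 1, 0, 0, -9.0, 0, 0, 0, 1, 0, 0, -10.6, 0, 0, 0, 1, 0, 0, -12.0, 0, 0, 0, 1, 0, 0, -12.8, 0, 0, 0, 1]'

```text
time: 12.08
eef_pos: [0.5265, 0.2679, 0.2927]
tcp_rot: [0.629, 0.777, 0.002, 0.001]
contact_force: [1.2, 0.3, -2.7]
opening: 0.076
finger_force: 107.5
```

Request:
arm_command --series '[-0.3, -0.1, 0, 0, 0, 1, 1, -0.9, -0.4, 0, 0, 0, 2, 1, -1.8, -0.8, 0, 0, 0, 4, 1, -2.8, -1.2, 0, 0, 0, 6, 1, -3.8, -1.6, 0, 0, 0, 8, 1, -4.8, -2.0, 0, 0, 0, 10, 1, -5.8, -2.4, 0, 0, 0, 12, 1, -6.8, -2.8, 0, 0, 0, 14, 1, -7.8, -3.2, 0, 0, 0, 15, 1, -8.8, -3.6, 0, 0, 0, 16, 1]'

```text
time: 12.92
eef_pos: [0.5086, 0.1728, 0.2892]
tcp_rot: [0.732, 0.681, 0.0, 0.0]
contact_force: [0.2, -0.4, -1.4]
opening: 0.074
finger_force: 107.5
```

```bash
python3 - <<'E'
from h import *
s=telemetry.get_state();print({k:np.round(s[k],3) for k in("time","eef_pos","contact_force","wrist_torque","opening","finger_force")})
print(*rel([.498,.113,.29],-11))
E
```

```text
{'time': np.float64(12.917), 'eef_pos': array([0.509, 0.173, 0.289]), 'contact_force': array([ 0.204, -0.446, -1.388]), 'wrist_torque': array([-0.115, -0.001, -0.027]), 'opening': np.float64(0.074), 'finger_force': np.float64(107.54)}
[-6.04 -0.63 -0.08] [ 0.  -0.   6.9]
```

Request:
arm_command --series '[-0.9, -0.1, 0, 0, 0, 1, 1, -1.8, -0.2, 0, 0, 0, 2, 1, -2.7, -0.3, 0, 0, 0, 3, 1, -3.6, -0.4, 0, 0, 0, 4, 1, -4.4, -0.5, 0, 0, 0, 5, 1, -5.1, -0.55, 0, 0, 0, 6, 1, -5.6, -0.6, 0, 0, 0, 6.5, 1, -5.9, -0.6, 0, 0, 0, 6.9, 1, -6.0, -0.6, 0, 0, 0, 6.9, 1, -6.0, -0.6, 0, 0, 0, 6.9, 1]'

```text
time: 13.75
eef_pos: [0.4987, 0.1145, 0.2891]
tcp_rot: [0.771, 0.637, 0.0, -0.0]
contact_force: [-0.4, -0.5, -1.9]
opening: 0.074
finger_force: 107.5
```

Request:
arm_command --series '[0, 0, 0, 0, 0, 0, 1, 0, 0, 0, 0, 0, 0, 1, 0, 0, 0, 0, 0, 0, 1, 0, 0, 0, 0, 0, 0, 1]'

```text
time: 14.08
eef_pos: [0.4987, 0.1148, 0.2891]
tcp_rot: [0.771, 0.637, -0.0, -0.0]
contact_force: [0.0, 0.3, -2.3]
opening: 0.078
finger_force: 107.5
```

```bash
python3 - <<'E'
from h import *
np.set_printoptions(precision=3,suppress=True)
s=telemetry.get_state();print({k:np.round(s[k],3) for k in("time","eef_pos","tcp_rot","contact_force","wrist_torque","opening","finger_force")})
c=wcam(vision.read_camera("wrist"));t=vision.read_camera("top");sc=vision.read_camera("scene")
np.savez("w8.npz",**{k:c[k] for k in("K","rvec","tvec")})
P=[[.5497,.1347,.294],[.5674,.1313,.264],[.5036,.1437,.316]]
for q in(c,t,sc): print(proj(q,P))
for n,q in(("w8",c),("t8",t),("s8",sc)): cv2.imwrite(f"pics/{n}.png",q["color"])
# triangulate hook tip: top0 px + w1 px
w=dict(np.load("w1.npz"));o1,d1=ray(t,521/3.7+214.6,316/3.7+109.6);o2,d2=ray(w,573,303)
A=np.stack([d1,-d2],1);k=np.linalg.lstsq(A,o2-o1,rcond=None)[0];print(o1+d1*k[0],o2+d2*k[1])
E
```

```text
{'time': np.float64(14.083), 'eef_pos': array([0.499, 0.115, 0.289]), 'tcp_rot': array([ 0.771,  0.637, -0.   , -0.   ]), 'contact_force': array([ 0.041,  0.282, -2.25 ]), 'wrist_torque': array([-0.093,  0.045, -0.036]), 'opening': np.float64(0.078), 'finger_force': np.float64(107.524)}
[[432.036 203.411]
 [449.826 185.06 ]
 [319.164 221.897]]
[[355.414 195.021]
 [355.332 190.254]
 [353.244 212.822]]
[[322.13  173.908]
 [326.545 182.286]
 [309.366 169.889]]
[0.552 0.133 0.28 ] [0.554 0.136 0.28 ]
```

```bash
python3 - <<'E'
import cv2,numpy as np
f=lambda n,y,x:cv2.resize(cv2.imread(f"pics/{n}.png")[y:y+{'w8':170}.get(n,70),x:x+{'w8':300,'s8':100,'t8':150}[n]],None,fx=2.5,fy=2.5,interpolation=cv2.INTER_CUBIC)
b=np.zeros((600,750,3),np.uint8);b[:425]=f('w8',110,250);b[425:,:250]=f('s8',140,270);b[425:,250:625]=f('t8',160,300)
cv2.imwrite("pics/m8.png",b)
E
```

```text
(no output)
```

View pics/m8.png

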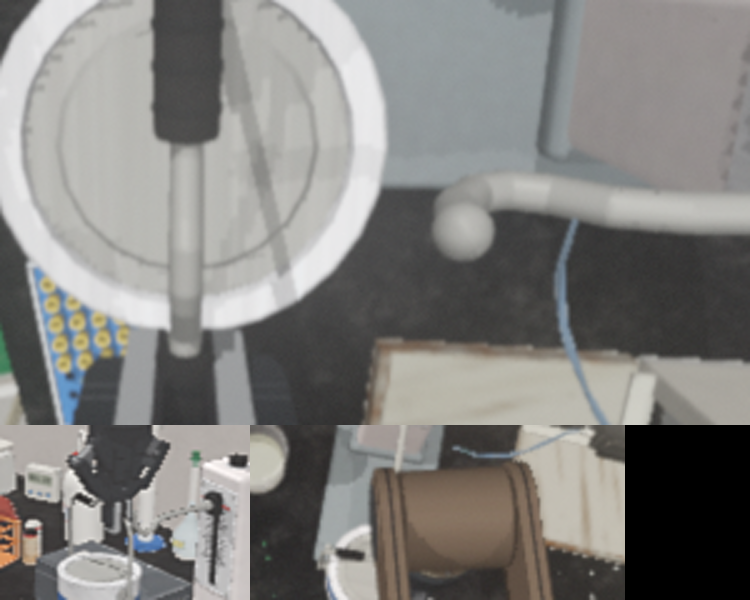

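The tip ball is at (464,228), which is (435.6,201.2) in the wrist image. The notch's straight neighbours end at rows 167 and 252, and the rod runs almost level to the right.

```bash
python3 - <<'E'
from h import *
np.set_printoptions(precision=4,suppress=True)
c=dict(np.load("w8.npz"));s=telemetry.get_state();Rt=R.from_quat(s["tcp_rot"]);zt=s["eef_pos"][2]
for n,u,v,z in [("tip",464,228,.289),("rod far",735,213,.276),("rod mid",600,200,.276),("seat?",520,190,.262),("gripA end",186,143,zt+.017),("gripA axis top",187,10,zt+.017),("notch end",185,352,zt+.017),("notch mid",187,230,zt+.026),("lid",187,150,zt+.017-.092+.017)]:
    p=atz(c,u/2.5+250,v/2.5+110,z);print(n,p,Rt.inv().apply(p-s["eef_pos"])*1000)
E
```

```text
tip [0.5526 0.1335 0.289 ] [28.6348 49.454   0.0651]
rod far [0.6066 0.122  0.276 ] [ 27.521  104.5929  13.0634]
rod mid [0.5818 0.1294 0.276 ] [30.0418 78.8497 13.0643]
seat? [0.5721 0.1294 0.262 ] [28.2195 69.3353 27.0645]
gripA end [0.5088 0.1608 0.3061] [ 47.1771   1.2402 -16.9974]
gripA axis top [0.5125 0.1796 0.3061] [ 66.3397   1.3511 -16.9963]
notch end [0.5023 0.1276 0.3061] [ 13.2938   1.1351 -16.9993]
notch mid [0.5069 0.1503 0.3151] [ 36.543    1.3707 -25.998 ]
lid [0.506  0.1436 0.2311] [29.7045  1.7381 58.0016]
```

Request:
arm_command --series '[0, 0.3, 0, 0, 0, 0, 1, 0, 0.9, 0, 0, 0, 0, 1, -0.1, 1.8, 0, 0, 0, 0, 1, -0.1, 2.8, 0, 0, 0, 0, 1, -0.1, 3.8, 0, 0, 0, 0, 1, -0.1, 4.8, 0, 0, 0, 0, 1, -0.1, 5.6, 0, 0, 0, 0, 1, -0.1, 6.2, 0, 0, 0, 0, 1, -0.1, 6.5, 0, 0, 0, 0, 1, -0.1, 6.6, 0, 0, 0, 0, 1]'

```text
time: 15.07
eef_pos: [0.5638, 0.101, 0.2888]
tcp_rot: [0.771, 0.637, -0.0, -0.0]
contact_force: [-0.4, 0.2, -3.3]
opening: 0.071
finger_force: 107.5
```

Request:
arm_command --series '[0, 0, 0, 0, 0, 0, 1, 0, 0, 0, 0, 0, 0, 1, 0, 0, 0, 0, 0, 0, 1, 0, 0, 0.1, 0, 0, 0, 1, 0, 0, 0.3, 0, 0, 0, 1, 0, 0, 0.5, 0, 0, 0, 1, 0, 0, 0.8, 0, 0, 0, 1, 0, 0, 1.1, 0, 0, 0, 1, 0, 0, 1.4, 0, 0, 0, 1, 0, 0, 1.7, 0, 0, 0, 1]'

```text
time: 15.9
eef_pos: [0.5632, 0.1011, 0.2716]
tcp_rot: [0.771, 0.637, -0.0, -0.0]
contact_force: [0.4, -0.5, -3.0]
opening: 0.077
finger_force: 107.5
```

Request:
arm_command --series '[0, 0, 0.3, 0, 0, 0, 1, 0, 0, 0.6, 0, 0, 0, 1, 0, 0, 0.9, 0, 0, 0, 1, 0, 0, 1.2, 0, 0, 0, 1, 0, 0, 1.5, 0, 0, 0, 1, 0, 0, 1.7, 0, 0, 0, 1, 0, 0, 1.9, 0, 0, 0, 1, 0, 0, 2.1, 0, 0, 0, 1, 0, 0, 2.3, 0, 0, 0, 1, 0, 0, 2.4, 0, 0, 0, 1]'

```text
time: 16.73
eef_pos: [0.5632, 0.1011, 0.2477]
tcp_rot: [0.771, 0.637, -0.0, -0.0]
contact_force: [-0.0, -0.1, -1.9]
opening: 0.076
finger_force: 107.5
```

```bash
python3 - <<'E'
from h import *
s=telemetry.get_state();print({k:np.round(s[k],3) for k in("time","eef_pos","tcp_rot","contact_force","wrist_torque","opening","finger_force")})
cv2.imwrite("pics/w9.png",vision.read_camera("wrist")["color"]); f=cv2.imread("pics/w9.png")
E
```

```text
{'time': np.float64(16.733), 'eef_pos': array([0.563, 0.101, 0.248]), 'tcp_rot': array([ 0.771,  0.637, -0.   , -0.   ]), 'contact_force': array([-0.023, -0.109, -1.876]), 'wrist_torque': array([-0.115,  0.069,  0.004]), 'opening': np.float64(0.076), 'finger_force': np.float64(107.544)}
```

Request:
arm_command --series '[0, 0, 0.15, 0, 0, 0, 1, 0, 0, 0.3, 0, 0, 0, 1, 0, 0, 0.45, 0, 0, 0, 1, 0, 0, 0.6, 0, 0, 0, 1, 0, 0, 0.75, 0, 0, 0, 1, 0, 0, 0.95, 0, 0, 0, 1, 0, 0, 1.15, 0, 0, 0, 1, 0, 0, 1.35, 0, 0, 0, 1, 0, 0, 1.5, 0, 0, 0, 1, 0, 0, 1.6, 0, 0, 0, 1]'

```text
time: 17.62
eef_pos: [0.5634, 0.1011, 0.2319]
tcp_rot: [0.771, 0.637, 0.0, 0.0]
contact_force: [-0.1, 0.2, -1.8]
opening: 0.075
finger_force: 107.7
```

Request:
arm_command --series '[0, 0, 0, 0, 0, 0, 1, 0, 0, 0, 0, 0, 0, 1, 0, 0, 0, 0, 0, 0, 1, 0, 0, 0, 0, 0, 0, 1]'

```text
time: 17.95
eef_pos: [0.5634, 0.1011, 0.2322]
tcp_rot: [0.771, 0.637, 0.0, 0.0]
contact_force: [0.4, -0.3, -1.2]
opening: 0.073
finger_force: 107.6
```

```bash
cat >>h.py <<'E'
def hook_shift(a,b):
    """vertical image shift of hook rod in two top frames"""
    return
E
python3 - <<'E'
from h import *
s=telemetry.get_state();print({k:np.round(s[k],3) for k in("time","eef_pos","contact_force","wrist_torque")})
c=wcam(vision.read_camera("wrist"));cv2.imwrite("pics/w10.png",c["color"]);np.savez("w10.npz",**{k:c[k] for k in("K","rvec","tvec")})
cv2.imwrite("pics/s10.png",vision.read_camera("scene")["color"])
E
```

```text
{'time': np.float64(17.95), 'eef_pos': array([0.563, 0.101, 0.232]), 'contact_force': array([ 0.39 , -0.27 , -1.237]), 'wrist_torque': array([-0.038,  0.064,  0.005])}
```

Request:
arm_command --series '[0, 0, 0.15, 0, 0, 0, 1, 0, 0, 0.3, 0, 0, 0, 1, 0, 0, 0.45, 0, 0, 0, 1, 0, 0, 0.6, 0, 0, 0, 1, 0, 0, 0.75, 0, 0, 0, 1, 0, 0, 0.9, 0, 0, 0, 1, 0, 0, 1.0, 0, 0, 0, 1, 0, 0, 1.0, 0, 0, 0, 1]'

```text
time: 18.72
eef_pos: [0.5633, 0.1011, 0.2218]
tcp_rot: [0.771, 0.637, 0.0, -0.0]
contact_force: [0.6, 0.4, -1.9]
opening: 0.078
finger_force: 107.7
```

```bash
sed -i '/^def hook_shift/,$d' h.py; cat >>h.py <<'E'
def favg(n=12,name="wrist"):
    F=[];T=[]
    for _ in range(n):
        s=telemetry.get_state();F.append(s["contact_force"]);T.append(s["wrist_torque"]);im=vision.read_camera(name)["color"]
    print("t",round(s["time"],2),"pos",np.round(s["eef_pos"],4),"F",np.round(np.mean(F,0),2),"sd",np.round(np.std(F,0)/n**.5,2),"T",np.round(np.mean(T,0),3));return im
E
python3 - <<'E'
from h import *
im=favg();cv2.imwrite("pics/w11.png",im)
a=lambda f:cv2.imread(f"pics/{f}.png",0)
# optical shift of rod patch (right of tip) between wrist frames
for p,q in (("w9","w10"),("w10","w11")):
    A,B=a(p),a(q)
    for n,(u,v) in {"tip/seat":(300,190),"rod":(380,195)}.items():
        t=A[v-20:v+20,u-25:u+25];m=cv2.matchTemplate(B[v-50:v+50,u-60:u+60],t,cv2.TM_CCOEFF_NORMED);_,mx,_,l=cv2.minMaxLoc(m);print(p,q,n,"shift",l[0]-35,l[1]-30,round(mx,2))
E
```

```text
t 19.27 pos [0.5633 0.1011 0.2221] F [ 0.3   0.05 -0.78] sd [0.11 0.13 0.18] T [-0.008 -0.025 -0.01 ]
w9 w10 tip/seat shift 0 4 0.68
w9 w10 rod shift 2 5 0.97
w10 w11 tip/seat shift 0 0 0.96
w10 w11 rod shift -1 1 0.98
```

Request:
arm_command --series '[0, 0, 0.15, 0, 0, 0, 1, 0, 0, 0.3, 0, 0, 0, 1, 0, 0, 0.45, 0, 0, 0, 1, 0, 0, 0.6, 0, 0, 0, 1, 0, 0, 0.75, 0, 0, 0, 1, 0, 0, 0.9, 0, 0, 0, 1, 0, 0, 0.95, 0, 0, 0, 1, 0, 0, 1.0, 0, 0, 0, 1]'

```text
time: 19.98
eef_pos: [0.5633, 0.1012, 0.212]
tcp_rot: [0.771, 0.637, 0.0, -0.0]
contact_force: [-0.1, -0.1, 0.7]
opening: 0.074
finger_force: 107.8
```

```bash
python3 - <<'E'
from h import *
cv2.imwrite("pics/w12.png",favg(24))
A,B=cv2.imread("pics/w10.png",0),cv2.imread("pics/w12.png",0)
for u,v in ((300,190),(380,195)):
    t=A[v-20:v+20,u-25:u+25];m=cv2.matchTemplate(B[v-50:v+50,u-60:u+60],t,cv2.TM_CCOEFF_NORMED);_,mx,_,l=cv2.minMaxLoc(m);print("shift",l[0]-35,l[1]-30,round(mx,2))
E
```

```text
t 21.13 pos [0.5633 0.1011 0.2121] F [0.33 0.25 0.03] sd [0.1  0.09 0.11] T [ 0.047 -0.05  -0.01 ]
shift 0 0 0.95
shift -1 1 0.96
```

Request:
arm_command --series '[0, 0, 0, 0, 0, 0, 1, 0, 0, 0, 0, 0, 0, 1, 0, 0, 0, 0, 0, 0, 1, 0, 0, 0, 0, 0, 0, 0.9, 0, 0, 0, 0, 0, 0, 0.87, 0, 0, 0, 0, 0, 0, 0.84, 0, 0, 0, 0, 0, 0, 0.8, 0, 0, 0, 0, 0, 0, 0.75, 0, 0, 0, 0, 0, 0, 0.7, 0, 0, 0, 0, 0, 0, 0.65]' --force 20

```text
time: 22.02
eef_pos: [0.5633, 0.1011, 0.2121]
tcp_rot: [0.771, 0.637, -0.0, -0.0]
contact_force: [-0.3, -0.9, -0.4]
opening: 0.35
finger_force: 0.0
```

```bash
python3 - <<'E'
from h import *
s=telemetry.get_state();print(s["opening"],s["finger_force"])
A=cv2.imread("pics/w12.png",0)
for k in range(3):
  cv2.imwrite(f"pics/w13{k}.png",favg(6));B=cv2.imread(f"pics/w13{k}.png",0)
  for u,v in ((320,130),(320,195),(380,195)):
    t=A[v-20:v+20,u-25:u+25];m=cv2.matchTemplate(B[v-50:v+50,u-60:u+60],t,cv2.TM_CCOEFF_NORMED);_,mx,_,l=cv2.minMaxLoc(m);print("shift",l[0]-35,l[1]-30,round(mx,2))
E
```

```text
0.3498690201918972 0.0
t 22.27 pos [0.5633 0.1011 0.2121] F [-0.15 -0.35 -0.12] sd [0.23 0.17 0.14] T [-0.    -0.005 -0.002]
shift 0 0 1.0
shift 0 0 0.97
shift 1 2 0.99
t 22.57 pos [0.5633 0.1011 0.2121] F [ 0.19 -0.19  0.03] sd [0.22 0.13 0.26] T [-0.01   0.01  -0.005]
shift 0 0 1.0
shift 0 0 0.97
shift 1 2 0.99
t 22.87 pos [0.5633 0.1011 0.2121] F [-0.22 -0.4  -0.05] sd [0.19 0.11 0.16] T [-0.004  0.007  0.008]
shift 0 0 1.0
shift 0 0 0.97
shift 1 2 0.99
```

Request:
arm_command --series '[0, 0, -0.3, 0, 0, 0, 0.65, 0, 0, -0.8, 0, 0, 0, 0.65, 0, 0, -1.5, 0, 0, 0, 0.65, 0, 0, -2.3, 0, 0, 0, 0.65, 0, 0, -3.3, 0, 0, 0, 0.65, 0, 0, -4.5, 0, 0, 0, 0.65, 0, 0, -6, 0, 0, 0, 0.65, 0, 0, -8, 0, 0, 0, 0.65, 0, 0, -10, 0, 0, 0, 0.65, 0, 0, -12, 0, 0, 0, 0.65]'

```text
time: 23.75
eef_pos: [0.5633, 0.1011, 0.3344]
tcp_rot: [0.771, 0.637, 0.0, 0.0]
contact_force: [0.6, 0.3, 0.6]
opening: 0.349
finger_force: 0.0
```

Request:
arm_command --series '[0, -1, -1, 0, 0, 0, 0.65, 0, -3, -2, 0, 0, 0, 0.65, 0, -5, -3, 0, 0, 0, 0.65, 0, -7, -3, 0, 0, 0, 0.65, 0, -9, -3, 0, 0, 0, 0.65, 0, -10, -3, 0, 0, 0, 0.65, 0, -10, -3, 0, 0, 0, 0.65, 0, -10, -3, 0, 0, 0, 0.65]'

```text
time: 24.42
eef_pos: [0.4653, 0.12, 0.363]
tcp_rot: [0.771, 0.637, 0.001, 0.001]
contact_force: [0.6, 0.2, -0.2]
opening: 0.349
finger_force: 0.0
```

```bash
python3 - <<'E'
from h import *
a=favg(5);cv2.imwrite("pics/w14.png",a);im=vision.read_camera("wrist");im=wcam(im)["color"];b=favg(20)
print("motion over 1s: max diff",cv2.absdiff(im,b).max(),(cv2.absdiff(im,b)>25).sum())
t0=cv2.imread("pics/top0.png");t=vision.read_camera("top")["color"];sc=vision.read_camera("scene")["color"];cv2.imwrite("pics/t14.png",t)
for n,(u,v,r) in {"rack":(389,248,14),"beaker":(302,173,13),"bottle":(231,197,14)}.items():
    q=t0[v-r:v+r,u-r:u+r];m=cv2.matchTemplate(t[v-r-15:v+r+15,u-r-15:u+r+15],q,cv2.TM_CCOEFF_NORMED);_,mx,_,l=cv2.minMaxLoc(m);print(n,l[0]-15,l[1]-15,round(mx,3))
# lid from wrist image: bright white ring
hsv=cv2.cvtColor(b,cv2.COLOR_BGR2HSV);w=((hsv[...,2]>225)&(hsv[...,1]<25)).astype(np.uint8)
n,l,st,ce=cv2.connectedComponentsWithStats(w)
for i in np.argsort(-st[1:,4])[:4]+1: print(st[i],ce[i])
c=wcam(vision.read_camera("wrist"))
d=np.array([.982,-.191,0]);seat=np.array([.5697,.1301,.264-.0285])
print("expected lid centre px",proj(c,seat+[0,0,.0025-.101+.017]))
E
```

```text
t 24.62 pos [0.4658 0.1198 0.3618] F [ 0.05 -0.19 -0.17] sd [0.18 0.2  0.06] T [-0.001  0.003  0.007]
t 25.67 pos [0.4651 0.12   0.3621] F [ 0.04 -0.   -0.03] sd [0.1 0.1 0.1] T [-0.006  0.008  0.016]
motion over 1s: max diff 101 1403
rack 0 0 0.754
beaker 0 0 1.0
bottle 0 0 0.995
[ 101  200   62  124 2909] [132.73083534 265.04606394]
[   0  175   48   46 1296] [ 16.32253086 198.91358025]
[ 17 334  51  27 703] [ 43.9829303  348.44807966]
[387  90  42  29 329] [406.16109422 100.32826748]
expected lid centre px [[422.0939238  138.27589227]]
```

```bash
python3 - <<'E'
from h import *
g=lambda:vision.read_camera("wrist")["color"]
for k in range(4):
    a=g();
    for _ in range(9): b=g()
    d=(cv2.absdiff(a,b).max(2)>25);ys,xs=np.nonzero(d);print(round(telemetry.get_state()["time"],2),d.sum(),(xs.min(),xs.max(),ys.min(),ys.max()) if d.any() else "")
gr=cv2.medianBlur(cv2.cvtColor(b,cv2.COLOR_BGR2GRAY),3)
print(cv2.HoughCircles(gr,cv2.HOUGH_GRADIENT,1.5,40,param1=100,param2=50,minRadius=35,maxRadius=110)[0][:4])
c=wcam(vision.read_camera("wrist"));L=np.array([.5697,.1301,.264-.0285+.0025-.101+.017])
print(proj(c,[L,L+[.048,0,0],L+[0,.048,0]]))
E
```

```text
26.37 355 (np.int64(39), np.int64(126), np.int64(209), np.int64(327))
26.87 458 (np.int64(4), np.int64(125), np.int64(208), np.int64(327))
27.37 536 (np.int64(4), np.int64(125), np.int64(208), np.int64(328))
27.87 325 (np.int64(5), np.int64(125), np.int64(208), np.int64(327))
[[419.25     134.25      49.55    ]
 [344.25     146.25      97.55    ]
 [215.25     258.75     109.100006]
 [ 44.25     290.25      50.15    ]]
[[422.10238572 138.26327356]
 [469.78357964 129.21030932]
 [416.80851521  89.47940644]]
```

```bash
python3 -c "
from plant import ctrl
print(ctrl.sign_off())"
```

```text
the job is handed in; nothing more can be done
None
```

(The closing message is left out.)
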